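# Pass the saucepan through the hatch, handle first

### The job

Slide the copper saucepan out of the closed-backed glass-topped bay where it stands and into the other, open-backed bay, turned round so that it ends centred on the brass ring inlaid there with its long handle pointing straight out towards the far side, ready for the assistant across the counter, and let go of it. Keep it standing flat on the counter all the way, never lifting or tipping it, and do not knock or shift any of the other things on the counter.

Things in the scene. Friction and masses are not known exactly. Their poses are not given: they have to be found in the camera images.
- pan_center (a point): open copper saucepan, loose, about 0.45 kg, body 84 mm across and 50 mm tall, flat bottom. It has a long handle along its +x axis, ending 116 mm from its centre, and a short ear opposite along -x, ending 84 mm from its centre. This point is the body's centre, 25 mm above its underside; z is up.
- pan_handle (a point): a point in the middle of the long handle's free part, 86 mm from the pan's centre along +x, 44 mm above the counter; axes as the pan's. The handle is a straight flat-sided iron bar, 14 mm wide, from 38 to 50 mm above the counter
- pan_ear (a point): a point in the middle of the short ear's free part, 64 mm from the pan's centre along -x, 44 mm above the counter; axes as the pan's. The ear is a straight flat-sided iron bar like the handle, 14 mm wide, from 38 to 50 mm above the counter
- first_bay_mark (a point): centre, at counter height, of the flush inlaid brass ring (104 mm across) in the closed-backed bay, where the pan stands at the start with its long handle sticking out of the front. Its x axis runs level along the bay from the open front (robot's side) to the far side, y across the bay, z up.
- hatch_bay_mark (a point): centre, at counter height, of the flush inlaid brass ring (104 mm across) in the open-backed bay, where the pan must go. Its x axis runs level along the bay from the open front (robot's side) to the far side, y across the bay, z up.
- first_bay: closed-backed bay: teak side walls 12 mm thick and 66 mm tall, inner faces at y = -70 and +70 mm from the ring's centre; glass top 164 mm wide from z = 66 to 76 mm (brass edge strips to 80 mm). Walls and top run from x = -30 mm (front) to +95 mm. Axes and origin as its ring's. Fixed to the counter. Far side shut by a teak panel at x = 95 to 105 mm.
- hatch_bay: open-backed bay: teak side walls 12 mm thick and 66 mm tall, inner faces at y = -70 and +70 mm from the ring's centre; glass top 164 mm wide from z = 66 to 76 mm (brass edge strips to 80 mm). Walls and top run from x = -30 mm (front) to +95 mm. Axes and origin as its ring's. Fixed to the counter. Far side open.
- abacus: rosewood abacus, flat rectangular frame 190 x 98 x 22 mm, x axis along its length; a loose bystander standing on the counter; origin at the centre of its underside
- tin: red enamel round tin, 74 mm across, 90 mm tall; a loose bystander standing on the counter; origin at the centre of its underside
- dosing_cup: silver-plated dosing cup, 64 mm across its rim, 70 mm tall; a loose bystander standing on the counter; origin at the centre of its underside
- weight: round brass balance weight with a knob, 54 mm across, 68 mm tall; a loose bystander standing on the counter; origin at the centre of its underside
- ointment_pot: white porcelain ointment pot with lid, 64 mm across, 48 mm tall; a loose bystander standing on the counter; origin at the centre of its underside
- mortar: marble mortar with a pestle in it, 90 mm across its rim, 68 mm tall (pestle to 97 mm); a loose bystander standing on the counter; origin at the centre of its underside
- pan: the same saucepan; origin at the centre of its underside, axes as above
Mind the look-alikes: they are no part of the job. There is more than one size of the pan; the job needs the smaller.

How it is judged:
On the way, in this order (a step that is already met when the one before it is completed fails the run):
1. the pan has been slid out of the closed-backed bay (horizontal distance between pan_center and first_bay_mark above 0.12 m), for 0.1 s.
2. the pan has its long handle turned towards the far side and has entered the hatch bay (x of pan_center in the frame of hatch_bay_mark above -0.075 m and horizontal distance between pan_center and hatch_bay_mark below 0.08 m and x of pan_handle in the frame of hatch_bay_mark above 0 m), for 0.05 s.
At the end, for the whole second after the job is handed in: The saucepan stands upright on the counter and at rest, its centre within 15 mm of the centre of the ring in the open-backed bay, its long handle towards the far side and within 0.2 rad of the bay's length, and nothing holds it (horizontal distance between pan_center and hatch_bay_mark below 0.015 m and angle between the x axis of pan_center and the x axis of hatch_bay_mark, either way round below 0.2 rad and x of pan_handle in the frame of hatch_bay_mark above 0.05 m and angle between pan_center's own z axis and vertical below 0.05 rad and height (world z) of pan_center below 0.029 m and linear speed of pan below 0.01 m/s); the robot touches nothing.
It fails at once if the pan is lifted (more than 8 mm off the counter) (height (world z) of pan_center above 0.033 m).
It fails at once if the pan is tipped (more than 0.15 rad) (angle between pan_center's own z axis and vertical above 0.15 rad).
It fails at once if another thing on the counter is shifted by more than 20 mm or tipped over (distance of any of abacus, tin, dosing_cup, weight, ointment_pot, mortar from where it was at the start of the episode above 0.02 m or angle between any of abacus, tin, dosing_cup, weight, ointment_pot, mortar's own z axis and vertical above 0.3 rad).
It also fails if it takes over 53 s, if anything falls off the work surface, if the arm or the gripper's body presses on something with over 40 N, if the wrist force passes 120 N, or if a joint passes its speed limit or range.

### The arm

A 7-joint arm with a two-finger parallel gripper is mounted at the origin on the work surface. World frame = base frame: x ahead of the robot, y to its left, z up, the work surface at z = 0. Lengths are in m, angles in rad, forces in N, time in s.
With the tool pointing down it reaches from about 0.4 to 0.85 m from the base axis. Payload 6.9 kg.
Tool frame: the origin (TCP) lies at the centre of the arm's flange, where the gripper is bolted on; the fingertips stand 173 mm ahead of it and the grasp point (between the pads) lies 155 mm ahead of it; z points along the fingers, y is the direction in which the jaws open and shut (so a half turn about z gives the same grasp; the last joint's range is limited). The gripper opens to 85 mm and grips with 20 to 120 N. Pads are 22 mm wide; open, the fingers measure 114 mm over their backs; the gripper's body (76 mm by 85 mm) begins 54 mm behind the grasp point. The pads swing forward as they close: fully open they stand 13 mm farther back than shut.
Start: joints at [1.321, 0.507, -0.238, 1.5, 0.126, 1.149, -0.155], TCP at [0.217, -0.586, 0.405] pointing down, gripper open.
Joint ranges: [-3.08, 3.08], [-0.24, 2.05], [-1.43, 1.35], [0, 2.5], [-1.52, 4.66], [0.17, 1.96], [-2.89, 2.89]. Speed limits (rad/s): [2.39, 2.39, 3.14, 3.14, 3.14, 3.14, 3.14].

### API

Orientations are given as a unit quaternion [x, y, z, w].
In Python, from rig import sense, capture, bot gives the robot as it stands.
- The arm moves only by the tool move_arm, never from a script. Its argument "plan" is a list that holds one entry, the list of rows, each a list of 4 numbers: the shift along the world's x, y, z in m, then the turn about the world's z in degrees. In form: [[[tx, ty, tz, turn], ...]]. A call has 1 to 20 rows; each row is the pose to reach, as a shift and turn from the pose commanded when the call began; what a row does not reach only later rows make up. A row lasts 1/12 s, in which the tool goes at most 41.7 mm and 7.16 degrees, less where a joint would pass 70% of its speed; a pose out of reach is approached as far as the arm can. A call with a gripper value outside its range is refused whole. "jaw" is the closure, from -1 (fully open) to 1 (shut), set as the call begins (left out, the last holds). The fingers move at their own pace and stop on an object; the grip force is fixed at half the most. Time passes only in rows, so rows that repeat a pose let the fingers close. It gives the time, the measured TCP pose, the force and the opening at its end, in the units of the state.
- sense(): the state, without advancing time (a new reading comes with each control period).
- capture(name): name is "side" or "top"; returns a dict with "img" (420x560x3 uint8, red, green, blue), "fx", "fy", "cx", "cy" (pixels), "dist" ([k1, k2, p1, p2, k3] as OpenCV has them; the pictures are not rectified), "origin" and "attitude" of the camera in the world. Camera axes: x right, y down, z forward; pixel columns grow to the right and rows downward; lengths in m; the calibration is good to about 2 mm. A picture is of the moment at which its call begins. There is no depth.
- bot.close_job(): hands the job in, once; it reports no verdict.
The state is a dict: "t": time; "joints": joint angles; "joint_velocities": joint speeds; "effort": joint torques, N m; "ee_pos": TCP position; "eef_rot": TCP orientation; "wrist_force": force on the tool from outside, world axes, zero at the start; "moment": the same for the moment, N m; "width": finger opening in m.
Only numpy, scipy, OpenCV 4.12 (cv2) and the standard library are available. Lean on these libraries where they do the work, as an engineer would, in place of code of your own. Each camera call takes 0.05 s, during which the arm holds its last target.

## Working session

There is one attempt and no reset: what is moved stays moved. The work goes in short steps, Python scripts to look and compute and a tool call to move; the robot and the scene stay as the last step left them, time stands still between calls to the robot, and variables do not carry over. Pictures are saved under pics/ and viewed, and the job is handed in when it is done.

Besides the shell and the picture viewer there is one more tool, called after "Request:" as name(argument=value, ...) on one line, values as JSON. move_arm: Moves the arm, as the interface text tells. Its arguments: {"type":"object","properties":{"plan":{"type":"array","items":{"type":"array","items":{"type":"array","items":{"type":"number"}}}},"jaw":{"type":"number"}},"required":["plan"]}

```bash
ls; mkdir -p pics; python3 - <<'E'
from rig import sense,capture,bot
import cv2
for n in ("top","side"):
    c=capture(n); cv2.imwrite(f"pics/{n}0.png",c["img"][:,:,::-1]); print({k:v for k,v in c.items() if k!="img"})
print(sense())
E
```

```text
pics
{'fx': 441.0178004074435, 'fy': 441.0178004074435, 'cx': 286.4109242878892, 'cy': 203.53514714858704, 'dist': array([-0.08827717,  0.        ,  0.        ,  0.        ,  0.        ]), 'origin': array([0.37680661, 0.01502201, 1.31402535]), 'attitude': array([-0.7033725 ,  0.70959199, -0.02915461,  0.02993897])}
{'fx': 418.8915746028311, 'fy': 418.8915746028311, 'cx': 287.34351557396354, 'cy': 204.71278631886048, 'dist': array([-0.02263896,  0.        ,  0.        ,  0.        ,  0.        ]), 'origin': array([-0.12602388,  0.79060389,  0.69838744]), 'attitude': array([-0.28112885,  0.82924511, -0.45266101,  0.16857378])}
{'t': 0.1, 'joints': array([ 1.32147985,  0.50826248, -0.23754494,  1.50103392,  0.12567103,
        1.14888861, -0.15482064]), 'joint_velocities': array([ 0.00035717, -0.00257682,  0.00018774, -0.00264259, -0.0005198 ,
        0.00157989,  0.00038235]), 'effort': array([-5.29363810e-03, -6.21831393e+01, -2.19486974e+00, -2.50202429e+01,
        1.24265320e-02,  7.81504292e-03, -1.29701425e-05]), 'ee_pos': array([ 0.21702407, -0.5859293 ,  0.40391106]), 'eef_rot': array([ 9.84304859e-01,  1.76474638e-01, -1.38863755e-04, -7.91577410e-04]), 'wrist_force': array([-0.82380561, -0.40376572,  0.77157774]), 'moment': array([0.02089509, 0.01196873, 0.06148996]), 'width': 0.0851427936907666}
```

View pics/top0.png

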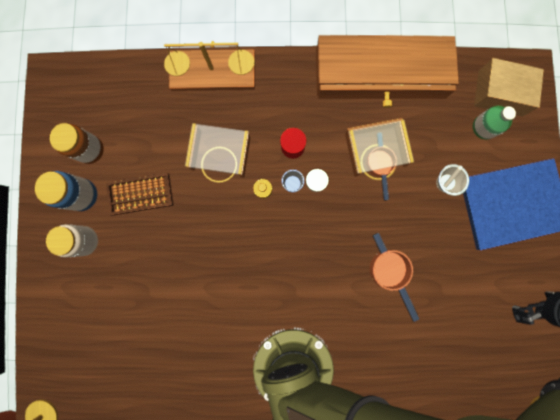

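View pics/side0.png

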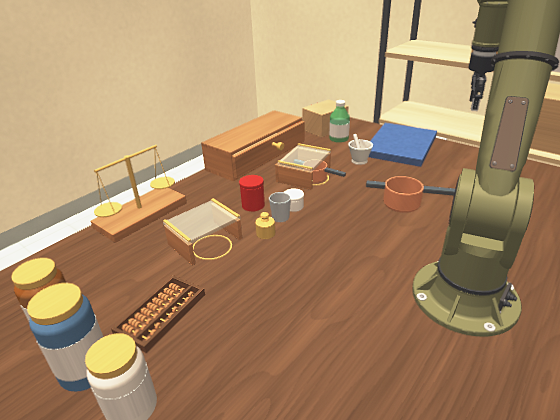

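```bash
cat > h.py <<'E'
import numpy as np,cv2
from scipy.spatial.transform import Rotation as R
from rig import sense,capture,bot
def proj(c,P):
    r=R.from_quat(c["attitude"]).as_matrix()
    Pc=(np.asarray(P,float).reshape(-1,3)-c["origin"])@r
    K=np.array([[c["fx"],0,c["cx"]],[0,c["fy"],c["cy"]],[0,0,1]])
    return cv2.projectPoints(Pc,np.zeros(3),np.zeros(3),K,c["dist"])[0].reshape(-1,2)
def back(c,uv,z):
    K=np.array([[c["fx"],0,c["cx"]],[0,c["fy"],c["cy"]],[0,0,1]])
    n=cv2.undistortPoints(np.asarray(uv,float).reshape(-1,1,2),K,c["dist"]).reshape(-1,2)
    d=np.c_[n,np.ones(len(n))]@R.from_quat(c["attitude"]).as_matrix().T
    return c["origin"]+d*((z-c["origin"][2])/d[:,2])[:,None]
def ortho(c,z,x0,x1,y0,y1,s):
    # rows: x descending, cols: y descending ; s px per m
    xs=np.arange(x1,x0,-1/s); ys=np.arange(y1,y0,-1/s)
    X,Y=np.meshgrid(xs,ys,indexing="ij")
    uv=proj(c,np.stack([X,Y,np.full_like(X,z)],-1)).reshape(X.shape+(2,)).astype(np.float32)
    im=cv2.remap(c["img"],uv[...,0],uv[...,1],cv2.INTER_CUBIC)[:,:,::-1].copy()
    for v in np.arange(np.ceil(x0*20)/20,x1,0.05):
        r=int((x1-v)*s); cv2.line(im,(0,r),(im.shape[1],r),(255,255,255) ,1) if 0<=r<im.shape[0] else 0; cv2.putText(im,f"{v:.2f}",(0,r-1),0,.35,(0,255,255),1)
    for v in np.arange(np.ceil(y0*20)/20,y1,0.05):
        q=int((y1-v)*s); cv2.line(im,(q,0),(q,im.shape[0]),(255,255,255),1); cv2.putText(im,f"{v:.2f}",(q,10),0,.35,(0,255,255),1)
    return im
E
python3 - <<'E'
from h import *
c=capture("top")
cv2.imwrite("pics/o1.png",ortho(c,0.0,0.2,0.75,-0.4,0.35,1050))
cv2.imwrite("pics/o2.png",ortho(c,0.05,0.4,0.72,-0.2,0.2,1900) if 0 else ortho(c,0.05,0.4,0.72,-0.42,-0.0,1850))
cv2.imwrite("pics/o3.png",ortho(c,0.0,0.4,0.72,-0.05,0.35,1850))
E
```

```text
(no output)
```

View pics/o1.png

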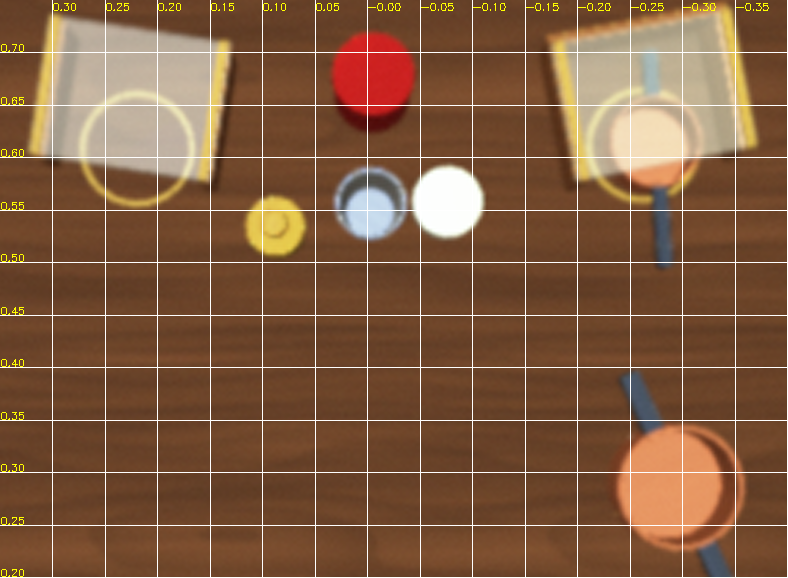

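View pics/o2.png

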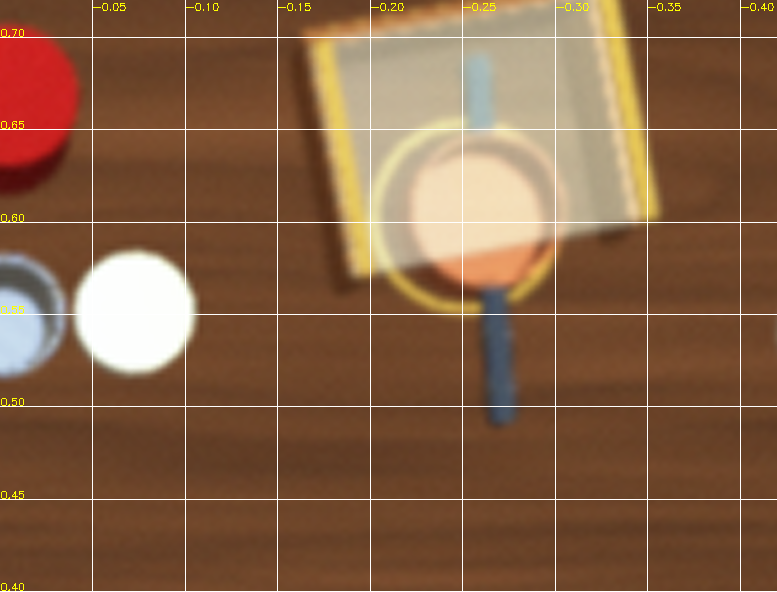

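View pics/o3.png

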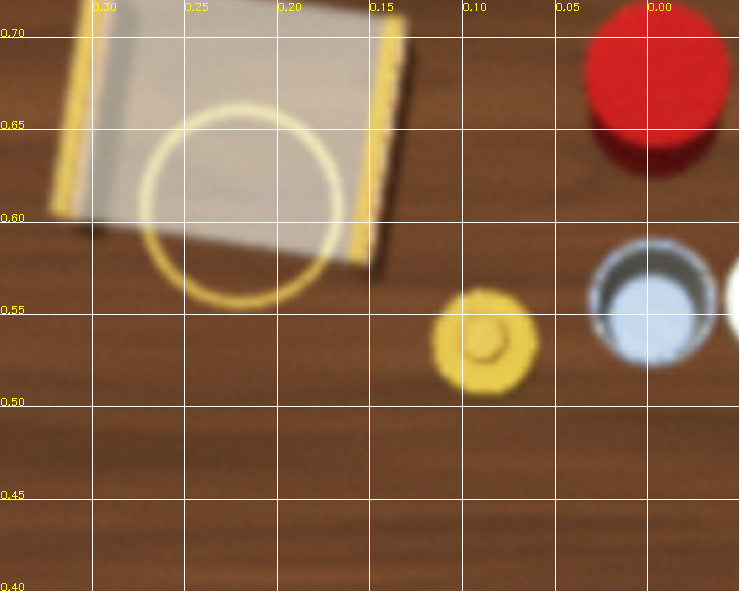

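```bash
cat > ov.py <<'E'
from h import *
def pan(C,th,n=40):
    t=np.radians(th); d=np.array([np.cos(t),np.sin(t)]); p=np.array([-d[1],d[0]])
    C=np.array(C); a=np.linspace(0,2*np.pi,n)
    L=[np.c_[C[0]+.042*np.cos(a),C[1]+.042*np.sin(a),0*a+.05]]
    for s,e in((.042,.116),(-.042,-.084)):
        q=[C+d*s+p*.007,C+d*e+p*.007,C+d*e-p*.007,C+d*s-p*.007]
        L.append(np.c_[np.array(q),np.full(4,.05)])
    return L
def bay(C,th):
    t=np.radians(th); d=np.array([np.cos(t),np.sin(t)]); p=np.array([-d[1],d[0]]); C=np.array(C)
    a=np.linspace(0,2*np.pi,60)
    L=[np.c_[C[0]+.052*np.cos(a),C[1]+.052*np.sin(a),0*a]]
    for z in(.0,.08):
        L.append(np.array([np.r_[C+d*x+p*y,z] for x,y in((-.03,-.082),(.095,-.082),(.095,.082),(-.03,.082))]))
    return L
def draw(c,Ls,box,s,name):
    x0,y0,x1,y1=box
    im=cv2.resize(c["img"][y0:y1,x0:x1,::-1],None,fx=s,fy=s,interpolation=cv2.INTER_CUBIC)
    for i,(L,col) in enumerate(Ls):
        for P in L:
            uv=((proj(c,P)-[x0,y0]+.5)*s-.5)
            cv2.polylines(im,[np.round(uv).astype(np.int32)],True,col,1,cv2.LINE_AA)
    cv2.imwrite(name,im)
def cyl(x,y,r,h):
    a=np.linspace(0,2*np.pi,40); return [np.c_[x+r*np.cos(a),y+r*np.sin(a),0*a+z] for z in(0,h)]
E
python3 - <<'E'
from ov import *
Ls=[(pan((.607,-.264),183.9),(0,255,0)),(bay((.612,-.264),11.4),(255,255,0)),(bay((.609,.219),-9.2),(255,255,0)),
(cyl(.551,-.073,.032,.048),(0,0,255)),(cyl(.537,.088,.027,.03),(255,0,255)),(cyl(.555,-.001,.032,.07),(0,255,255))]
c=capture("top");draw(c,Ls,(110,110,500,330),2,"pics/ov1.png")
c=capture("side");draw(c,Ls,(100,110,420,350),2.5,"pics/ov2.png")
c=capture("top")
print(back(c,[[453,180],[412,320],[377,235],[175,178],[109,180],[115,215],[175,207]],.03)[:,:2])
E
```

```text
[[ 0.55021302 -0.47981342]
 [ 0.14271995 -0.34476295]
 [ 0.3900006  -0.24733619]
 [ 0.56303443  0.34450824]
 [ 0.55950324  0.544289  ]
 [ 0.45486847  0.52323716]
 [ 0.47708881  0.34333741]]
```

View pics/ov1.png

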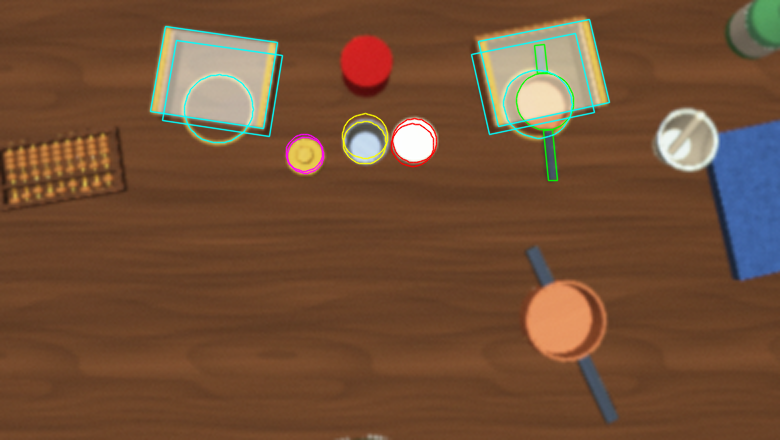

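View pics/ov2.png

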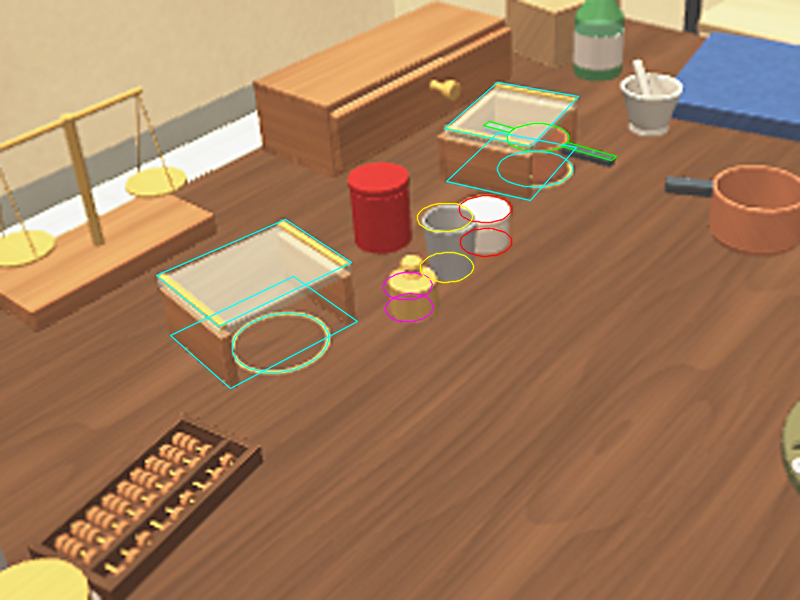

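Request:
move_arm(plan=[[[0.03,0.03,0,7],[0.06,0.06,0,14],[0.09,0.09,0,21],[0.12,0.12,0,28],[0.15,0.15,0,35],[0.18,0.18,0,42],[0.21,0.21,0,49],[0.24,0.24,0,56],[0.27,0.28,0,63],[0.3,0.31,0,70],[0.304,0.316,0,77],[0.304,0.316,0,84]]], jaw=-1)

```text
t: 1.3
ee_pos: [0.5246, -0.2639, 0.4053]
eef_rot: [0.607, 0.794, 0.002, 0.0]
wrist_force: [-0.1, 1.0, 0.1]
width: 0.0855
```

```bash
cat > st.py <<'E'
from h import *
def st():
    s=sense(); m=R.from_quat(s["eef_rot"]).as_matrix()
    print("t",round(s["t"],2),"j",s["joints"].round(2),"p",s["ee_pos"].round(4),"jawyaw",np.degrees(np.arctan2(m[1,1],m[0,1])).round(2),"tilt",np.degrees(np.arccos(-m[2,2])).round(2),"F",s["wrist_force"].round(1),"w",round(s["width"],4))
if __name__=="__main__": st()
E
python3 st.py
```

```text
t 1.3 j [ 0.85  0.5  -0.68  1.6   0.33  1.15  0.36] p [ 0.5246 -0.2639  0.4053] jawyaw 15.19 tilt 0.25 F [-0.1  1.   0.1] w 0.0855
```

Request:
move_arm(plan=[[[0,0,-0.02,7],[0,0,-0.04,14],[0,0,-0.06,21],[0,0,-0.07,28],[0,0,-0.08,35],[0,0,-0.08,42],[0,0,-0.08,49],[0,0,-0.08,56],[0,0,-0.08,63],[0,0,-0.08,70],[0,0,-0.08,77],[0,0,-0.08,79.5],[0,0,-0.08,79.5],[0,0,-0.08,79.5],[0,0,-0.08,79.5]]])

```text
t: 2.55
ee_pos: [0.5211, -0.2701, 0.3246]
eef_rot: [-0.032, 0.999, -0.0, -0.0]
wrist_force: [0.7, -0.3, -0.7]
width: 0.0851
```

```bash
python3 st.py; python3 - <<'E'
from ov import *
c=capture("side");draw(c,[(pan((.607,-.264),183.9),(0,255,0))],(220,80,420,230),4,"pics/a1.png")
E
```

```text
t 2.55 j [ 1.02  0.69 -1.    1.71  0.64  1.11  1.45] p [ 0.5211 -0.2701  0.3246] jawyaw 93.71 tilt 0.01 F [ 0.7 -0.3 -0.7] w 0.0851
```

View pics/a1.png

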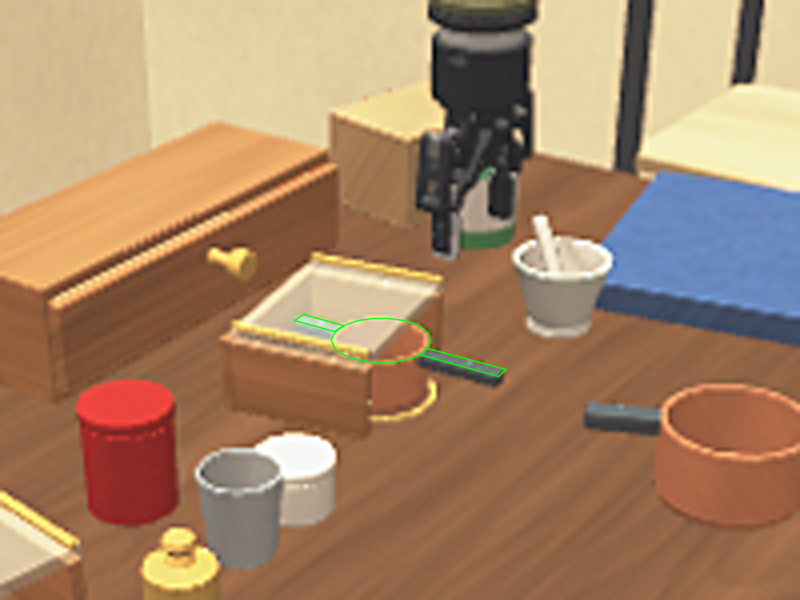

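Request:
move_arm(plan=[[[0,0,-0.03,0],[0,0,-0.06,0],[0,0,-0.085,0],[0,0,-0.105,0],[0,0,-0.118,0],[0,0,-0.123,0],[0,0,-0.123,0],[0,0,-0.123,0]]])

```text
t: 3.27
ee_pos: [0.5216, -0.27, 0.2025]
eef_rot: [-0.033, 0.999, -0.0, 0.001]
wrist_force: [-0.4, 0.8, 0.1]
width: 0.0852
```

```bash
python3 st.py; python3 - <<'E'
from ov import *
c=capture("side");draw(c,[],(220,80,420,230),4,"pics/a2.png")
E
```

```text
t 3.27 j [ 0.95  0.82 -0.88  1.83  0.81  0.9   1.32] p [ 0.5216 -0.27    0.2025] jawyaw 93.82 tilt 0.06 F [-0.4  0.8  0.1] w 0.0852
```

View pics/a2.png

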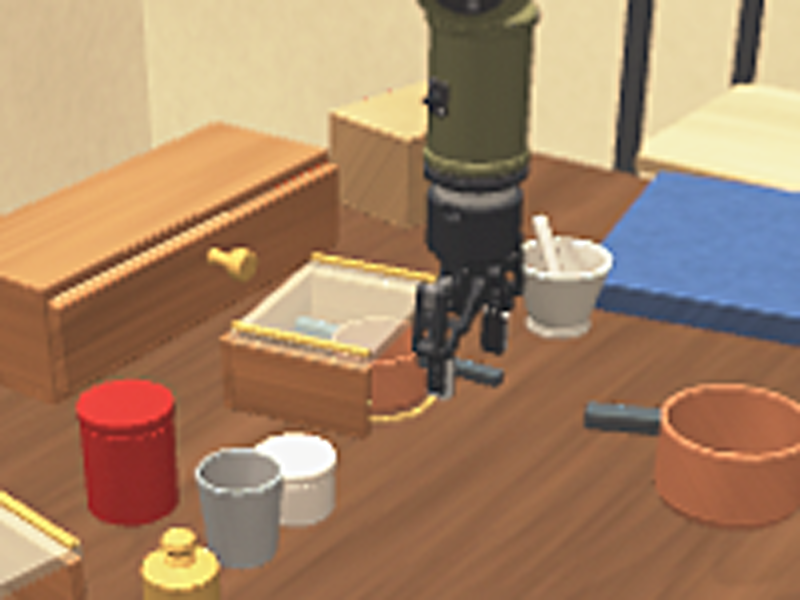

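Fingers straddle the handle. Closing.

Request:
move_arm(plan=[[[0,0,0,0],[0,0,0,0],[0,0,0,0],[0,0,0,0],[0,0,0,0],[0,0,0,0],[0,0,0,0],[0,0,0,0],[0,0,0,0],[0,0,0,0]]], jaw=1)

```text
t: 4.15
ee_pos: [0.521, -0.2703, 0.2018]
eef_rot: [-0.033, 0.999, -0.0, -0.0]
wrist_force: [-1.5, -1.3, 2.6]
width: 0.0124
```

```bash
python3 st.py; python3 - <<'E'
from ov import *
c=capture("side");draw(c,[],(220,80,420,230),4,"pics/a3.png")
# path table: pan centre -> tcp shift
C0=np.array([.607,-.264]);t0=183.9
g0=np.array([.521,-.270])
g=lambda C,t: np.array(C)+.086*np.array([np.cos(np.radians(t)),np.sin(np.radians(t))])
for C,t in [((.607,-.264),183.9),((.57,-.264),182),((.53,-.262),150),((.49,-.245),120),((.45,-.15),100),((.43,-.05),80),((.42,.05),60),((.41,.12),40),((.41,.18),20),((.41,.22),0),((.42,.25),-9.2)]:
    print(C,t,(g(C,t)-g(C0,t0)).round(3),round(t-t0,1),np.hypot(*g(C,t)).round(3))
E
```

```text
t 4.15 j [ 0.95  0.82 -0.88  1.83  0.81  0.9   1.32] p [ 0.521  -0.2703  0.2018] jawyaw 93.81 tilt 0.03 F [-1.5 -1.3  2.6] w 0.0124
(0.607, -0.264) 183.9 [0. 0.] 0.0 0.587
(0.57, -0.264) 182 [-0.037  0.003] -1.9 0.553
(0.53, -0.262) 150 [-0.066  0.051] -33.9 0.505
(0.49, -0.245) 120 [-0.074  0.099] -63.9 0.478
(0.45, -0.15) 100 [-0.086  0.205] -83.9 0.44
(0.43, -0.05) 80 [-0.076  0.305] -103.9 0.446
(0.42, 0.05) 60 [-0.058  0.394] -123.9 0.479
(0.41, 0.12) 40 [-0.045  0.445] -143.9 0.507
(0.41, 0.18) 20 [-0.03   0.479] -163.9 0.534
(0.41, 0.22) 0 [-0.025  0.49 ] -183.9 0.543
(0.42, 0.25) -9.2 [-0.016  0.506] -193.1 0.557
```

View pics/a3.png

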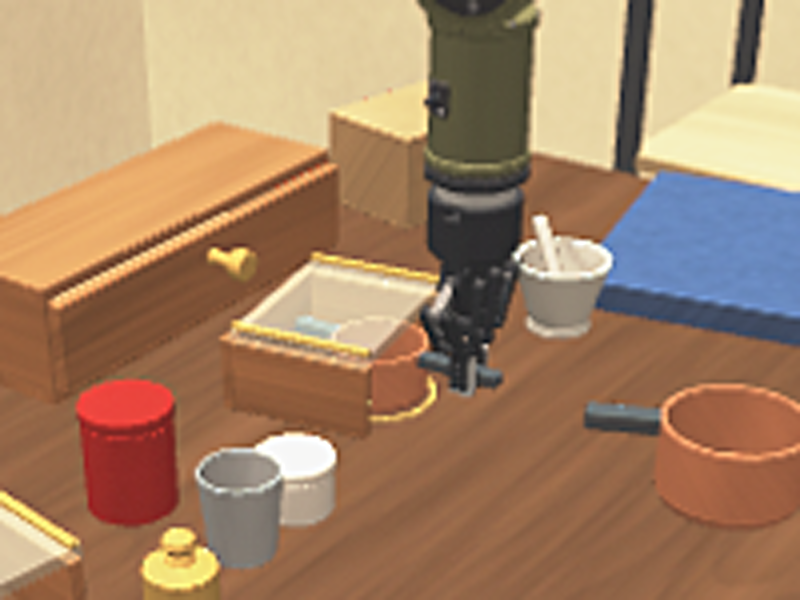

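Request:
move_arm(plan=[[[-0.01,0,0,0],[-0.02,0.001,0,-1],[-0.03,0.002,0,-2],[-0.037,0.004,0,-3],[-0.042,0.009,0,-6],[-0.046,0.014,0,-9.5],[-0.05,0.02,0,-13],[-0.054,0.027,0,-17],[-0.057,0.033,0,-21],[-0.06,0.038,0,-25],[-0.062,0.044,0,-29],[-0.066,0.051,0,-34],[-0.066,0.051,0,-34],[-0.066,0.051,0,-34]]])

```text
t: 5.37
ee_pos: [0.4542, -0.2183, 0.2018]
eef_rot: [0.259, 0.966, -0.0, -0.001]
wrist_force: [-4.6, 3.9, 5.8]
width: 0.0126
```

```bash
python3 st.py; python3 - <<'E'
from ov import *
L=[(pan((.53,-.262),150),(0,255,0))]
c=capture("side");draw(c,L,(220,80,420,230),4,"pics/a4.png")
c=capture("top");draw(c,L,(300,110,500,260),4,"pics/a4t.png")
E
```

```text
t 5.37 j [ 0.87  0.68 -0.72  2.05  0.72  0.68  0.71] p [ 0.4542 -0.2183  0.2018] jawyaw 60.02 tilt 0.12 F [-4.6  3.9  5.8] w 0.0126
```

View pics/a4.png

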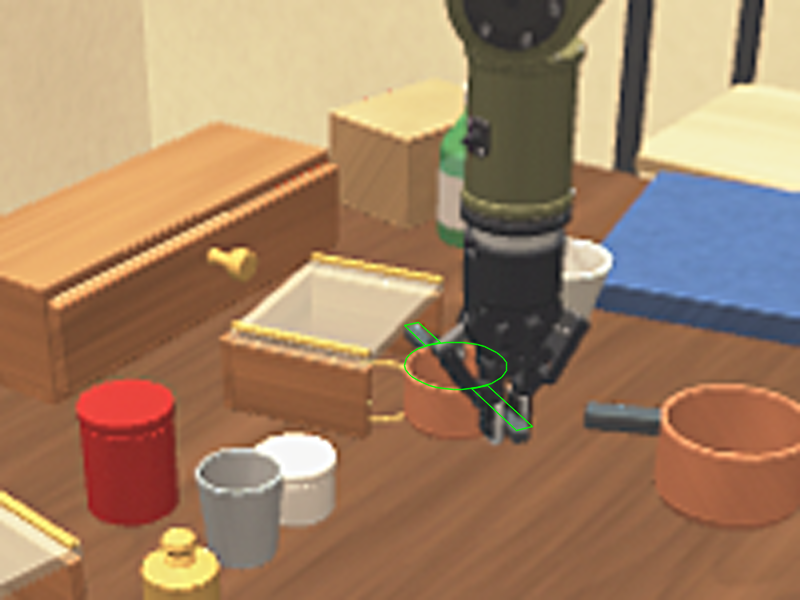

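View pics/a4t.png

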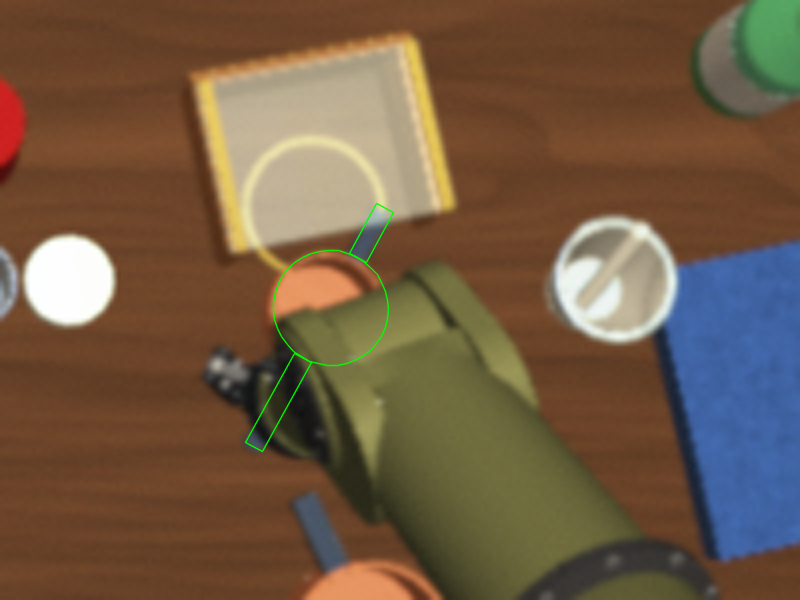

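Request:
move_arm(plan=[[[-0.002,0.007,0,-4],[-0.004,0.014,0,-8],[-0.005,0.021,0,-12],[-0.006,0.028,0,-17],[-0.007,0.035,0,-22],[-0.008,0.042,0,-26],[-0.008,0.048,0,-30],[-0.01,0.062,0,-33],[-0.012,0.077,0,-36],[-0.014,0.092,0,-39],[-0.016,0.107,0,-42],[-0.018,0.122,0,-45],[-0.019,0.138,0,-48],[-0.019,0.154,0,-51],[-0.018,0.17,0,-54],[-0.017,0.186,0,-57],[-0.016,0.203,0,-60],[-0.014,0.22,0,-63.5],[-0.012,0.237,0,-67],[-0.01,0.254,0,-70]]])

```text
t: 7.13
ee_pos: [0.4451, 0.0346, 0.2014]
eef_rot: [0.767, 0.641, -0.001, 0.0]
wrist_force: [-0.1, -4.2, 0.9]
width: 0.0127
```

```bash
python3 st.py; python3 - <<'E'
from ov import *
L=[(pan((.43,-.05),80),(0,255,0))]
c=capture("side");draw(c,L,(150,100,450,320),2.6,"pics/a5.png")
c=capture("top");draw(c,L,(160,110,460,320),2.6,"pics/a5t.png")
E
```

```text
t 7.13 j [ 0.07  0.55 -0.3   2.2   0.38  0.44 -0.71] p [0.4451 0.0346 0.2014] jawyaw -10.25 tilt 0.1 F [-0.1 -4.2  0.9] w 0.0127
```

View pics/a5.png

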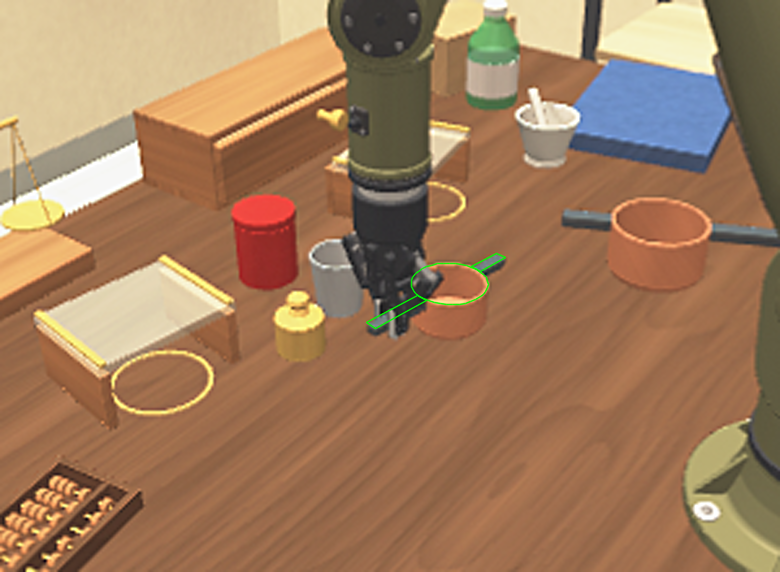

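View pics/a5t.png

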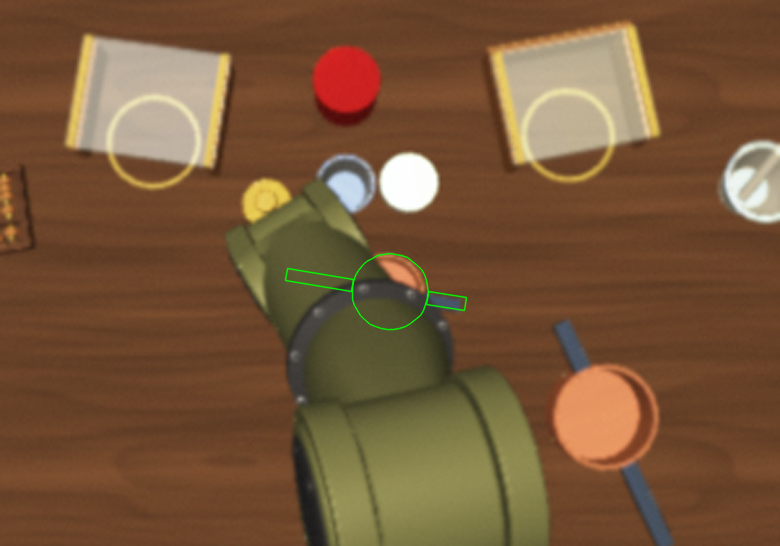

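Request:
move_arm(plan=[[[0.002,0.016,0,-3.5],[0.004,0.033,0,-7],[0.006,0.05,0,-11],[0.007,0.066,0,-15],[0.009,0.082,0,-18.5],[0.013,0.097,0,-23],[0.017,0.111,0,-28],[0.021,0.124,0,-33],[0.025,0.137,0,-38],[0.029,0.147,0,-43],[0.034,0.156,0,-48],[0.039,0.165,0,-54],[0.044,0.174,0,-60],[0.047,0.179,0,-66],[0.05,0.183,0,-73],[0.052,0.187,0,-79],[0.055,0.192,0,-83],[0.058,0.197,0,-87],[0.06,0.201,0,-89],[0.06,0.201,0,-89]]])

```text
t: 8.9
ee_pos: [0.5051, 0.2346, 0.2011]
eef_rot: [0.997, -0.079, -0.001, 0.001]
wrist_force: [-3.4, -2.5, 4.0]
width: 0.0127
```

Request:
move_arm(plan=[[[0,0,0,0],[0,0,0,0]]])

```text
t: 9.07
ee_pos: [0.5049, 0.2347, 0.2014]
eef_rot: [0.997, -0.079, -0.001, 0.001]
wrist_force: [-1.7, -3.5, 2.1]
width: 0.0126
```

```bash
python3 st.py; python3 - <<'E'
from ov import *
L=[(pan((.42,.25),-9.2),(0,255,0))]
c=capture("side");draw(c,L,(100,150,400,370),2.6,"pics/a6.png")
c=capture("top");draw(c,L,(110,110,410,320),2.6,"pics/a6t.png")
E
```

```text
t 9.07 j [-0.59  0.65  0.17  1.92 -0.18  0.59 -2.03] p [0.5049 0.2347 0.2014] jawyaw -99.05 tilt 0.11 F [-1.7 -3.5  2.1] w 0.0126
```

View pics/a6.png

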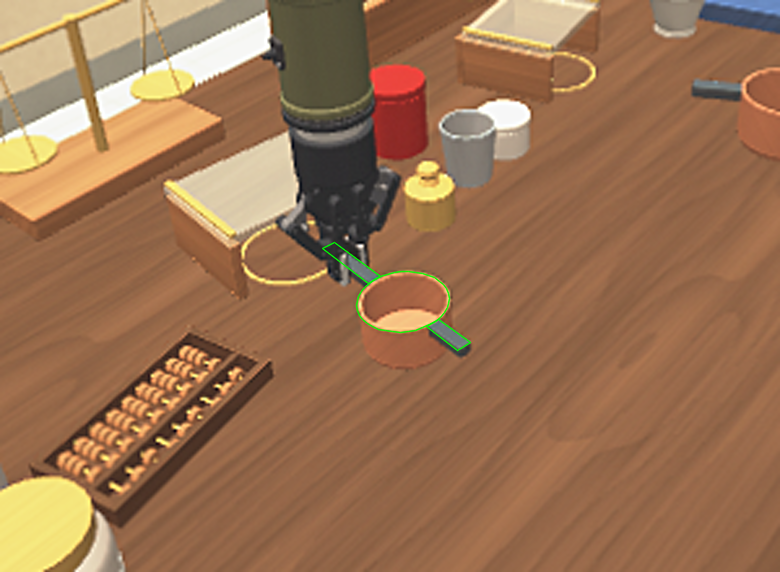

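View pics/a6t.png

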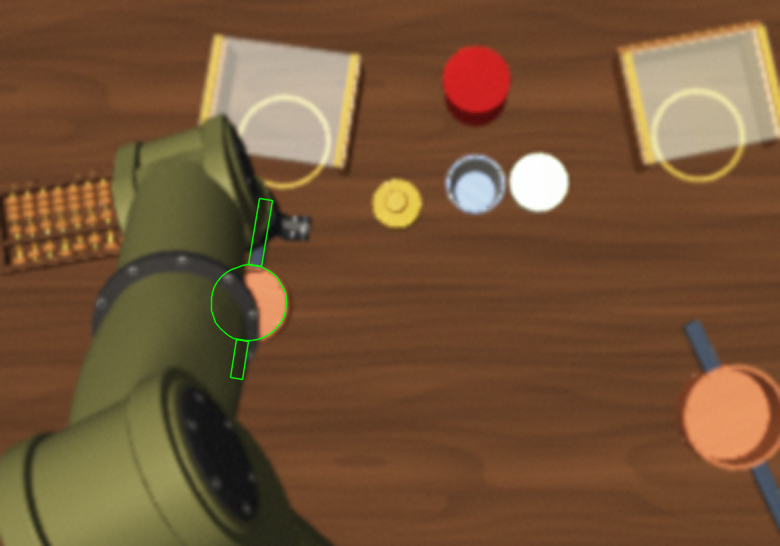

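Request:
move_arm(plan=[[[0,0,0,0],[0,0,0,0],[0,0,0,0],[0,0,0,0],[0,0,0,0],[0,0,0,0],[0,0,0,0],[0,0,0.03,0],[0,0,0.06,0],[0,0,0.08,0],[-0.03,0.005,0.08,0],[-0.06,0.01,0.08,0],[-0.09,0.015,0.08,0],[-0.12,0.019,0.08,0],[-0.14,0.022,0.08,0],[-0.15,0.024,0.08,0],[-0.15,0.024,0.08,0],[-0.15,0.024,0.08,0]]], jaw=-1)

```text
t: 10.67
ee_pos: [0.3558, 0.2602, 0.282]
eef_rot: [0.997, -0.08, 0.001, -0.0]
wrist_force: [0.5, -0.6, 0.8]
width: 0.0853
```

```bash
python3 st.py; python3 - <<'E'
from ov import *
L=[(pan((.42,.25),-9.2),(0,255,0))]
c=capture("side");draw(c,L,(180,200,360,335),4.4,"pics/a7.png")
c=capture("top");draw(c,L,(110,110,410,320),2.6,"pics/a7t.png")
E
```

```text
t 10.67 j [-0.85  0.4   0.22  2.14 -0.14  0.62 -2.26] p [0.3558 0.2602 0.282 ] jawyaw -99.14 tilt 0.09 F [ 0.5 -0.6  0.8] w 0.0853
```

View pics/a7.png

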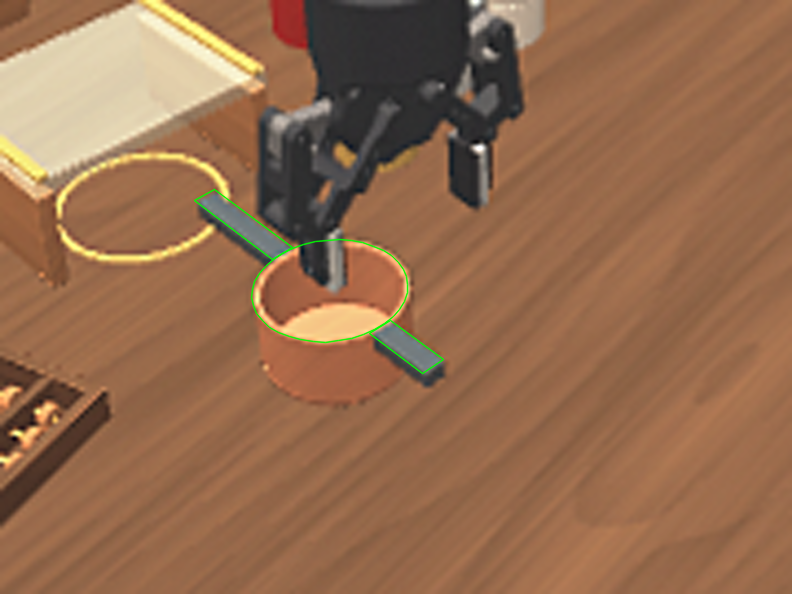

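View pics/a7t.png

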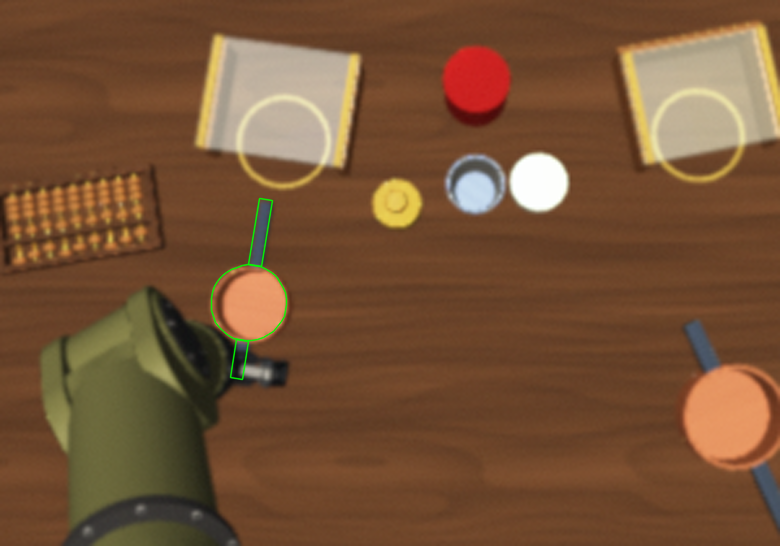

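Request:
move_arm(plan=[[[0,0,-0.03,0],[0,0,-0.055,0],[0,0,-0.07,0],[0,0,-0.078,0],[0,0,-0.078,0],[0,0,-0.078,0]]])

```text
t: 11.27
ee_pos: [0.3559, 0.2597, 0.2036]
eef_rot: [0.997, -0.081, -0.0, 0.0]
wrist_force: [0.6, -0.4, 0.1]
width: 0.0851
```

Request:
move_arm(plan=[[[0,0,0,0],[0,0,0,0],[0,0,0,0],[0,0,0,0],[0,0,0,0],[0,0,0,0],[0,0,0,0],[0,0,0,0],[0,0,0,0],[0,0,0,0]]], jaw=1)

```text
t: 12.1
ee_pos: [0.355, 0.2598, 0.204]
eef_rot: [0.997, -0.08, 0.0, -0.0]
wrist_force: [-0.5, -0.4, 5.8]
width: 0.0127
```

```bash
python3 st.py; python3 - <<'E'
from ov import *
L=[(pan((.42,.25),-9.2),(0,255,0))]
c=capture("side");draw(c,L,(180,200,360,335),4.4,"pics/a8.png")
E
```

```text
t 12.1 j [-0.79  0.54  0.15  2.22 -0.2   0.4  -2.2 ] p [0.355  0.2598 0.204 ] jawyaw -99.19 tilt 0.01 F [-0.5 -0.4  5.8] w 0.0127
```

View pics/a8.png

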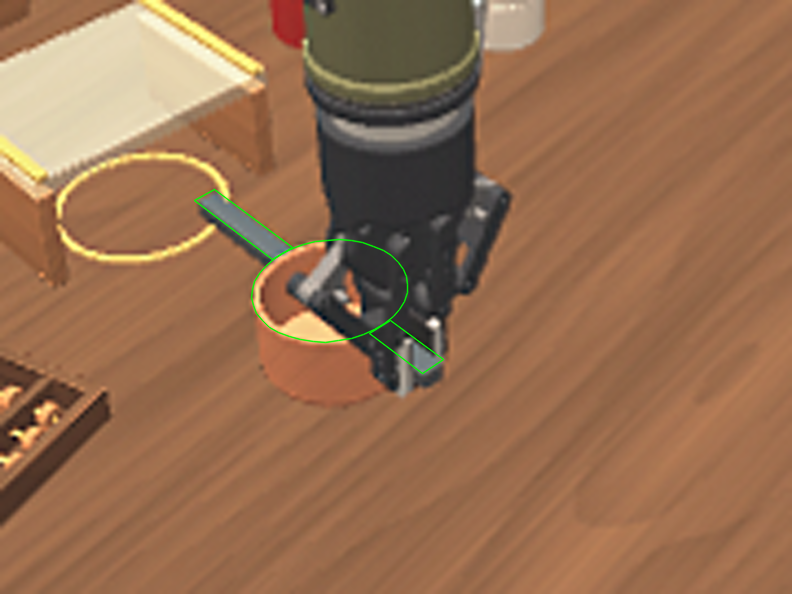

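Request:
move_arm(plan=[[[0.01,-0.002,0,0],[0.02,-0.003,0,0],[0.03,-0.005,0,0],[0.04,-0.007,0,0],[0.05,-0.008,0,0],[0.06,-0.01,0,0],[0.07,-0.011,0,0],[0.08,-0.013,0,0],[0.09,-0.015,0,0],[0.1,-0.016,0,0],[0.11,-0.018,0,0],[0.12,-0.02,0,0],[0.12,-0.02,0,0],[0.12,-0.02,0,0]]])

```text
t: 13.32
ee_pos: [0.4744, 0.2403, 0.2041]
eef_rot: [0.997, -0.08, -0.001, -0.0]
wrist_force: [-3.2, 0.8, 8.6]
width: 0.0126
```

```bash
python3 st.py; python3 - <<'E'
from ov import *
L=[(pan((.54,.23),-9.2),(0,255,0))]
c=capture("side");draw(c,L,(150,170,330,305),4.4,"pics/a9.png")
c=capture("top");draw(c,L,(150,100,350,250),4,"pics/a9t.png")
E
```

```text
t 13.32 j [-0.61  0.62  0.15  1.98 -0.17  0.55 -2.08] p [0.4744 0.2403 0.2041] jawyaw -99.13 tilt 0.1 F [-3.2  0.8  8.6] w 0.0126
```

View pics/a9.png

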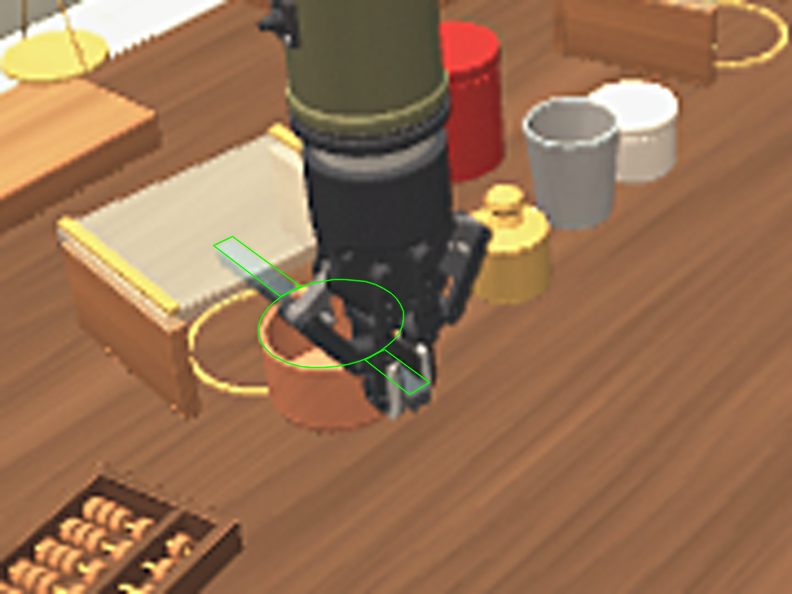

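View pics/a9t.png

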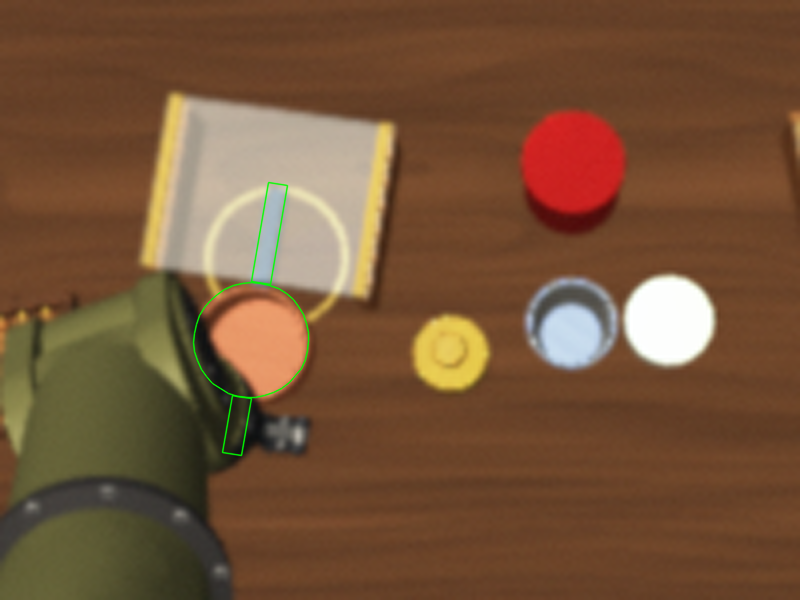

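Request:
move_arm(plan=[[[0.01,-0.002,0,0],[0.02,-0.003,0,0],[0.03,-0.005,0,0],[0.04,-0.006,0,0],[0.05,-0.008,0,0],[0.058,-0.009,0,0],[0.064,-0.01,0,0],[0.069,-0.011,0,0],[0.069,-0.011,0,0],[0.069,-0.011,0,0]]])

```text
t: 14.25
ee_pos: [0.5424, 0.2299, 0.2041]
eef_rot: [0.997, -0.079, -0.002, -0.0]
wrist_force: [-8.2, 1.9, 11.4]
width: 0.0125
```

```bash
python3 st.py; python3 - <<'E'
from ov import *
L=[(pan((.609,.219),-9.2),(0,255,0))]
c=capture("side");draw(c,L,(150,150,330,285),4.4,"pics/b1.png")
c=capture("top");draw(c,L,(150,100,350,250),4,"pics/b1t.png")
E
```

```text
t 14.25 j [-0.53  0.68  0.14  1.83 -0.15  0.65 -2.02] p [0.5424 0.2299 0.2041] jawyaw -99.09 tilt 0.23 F [-8.2  1.9 11.4] w 0.0125
```

View pics/b1.png

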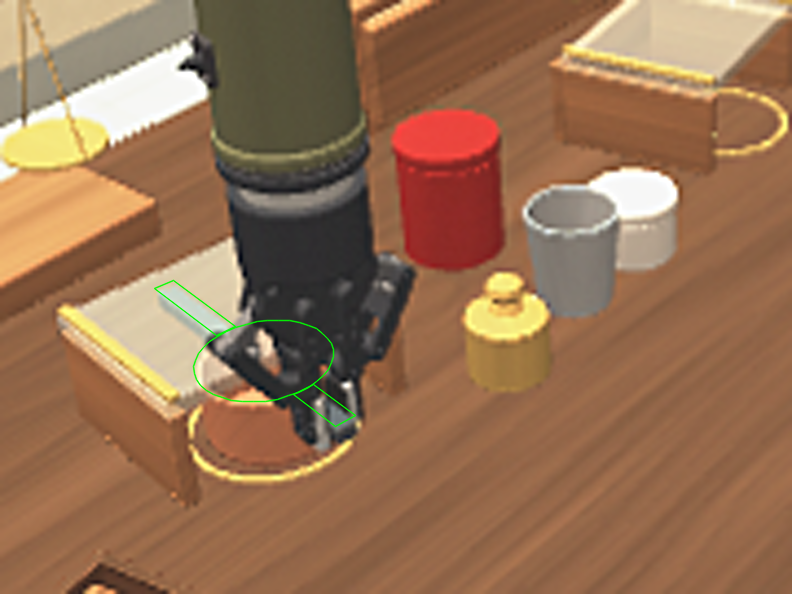

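View pics/b1t.png

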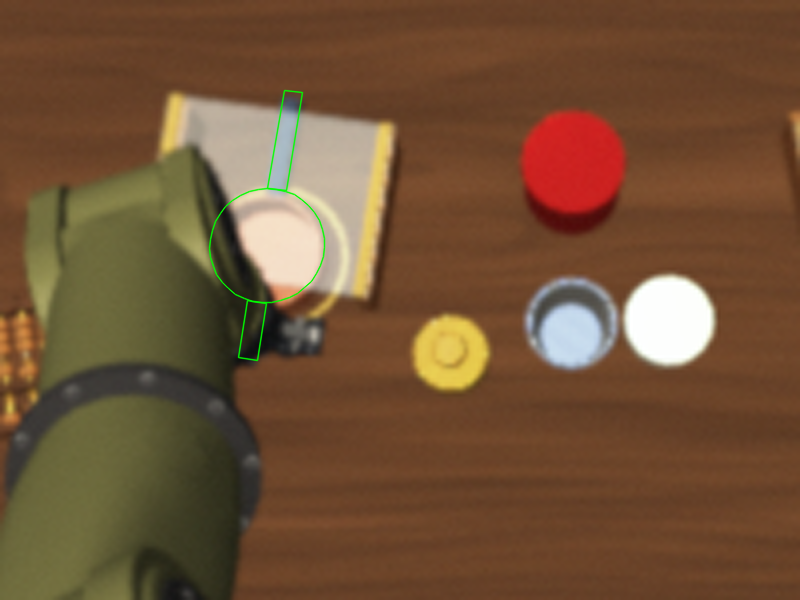

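Request:
move_arm(plan=[[[0,0,0,0],[0,0,0,0],[0,0,0,0],[0,0,0,0],[0,0,0,0],[0,0,0,0],[0,0,0,0],[0,0,0,0]]], jaw=-1)

```text
t: 15.02
ee_pos: [0.5441, 0.2289, 0.2036]
eef_rot: [0.997, -0.08, -0.0, 0.0]
wrist_force: [-0.1, -0.1, -0.6]
width: 0.0854
```

Request:
move_arm(plan=[[[0,0,0.02,0],[0,0,0.05,0],[0,0,0.08,0],[0,0,0.1,0],[-0.03,-0.02,0.12,0],[-0.06,-0.05,0.14,0],[-0.08,-0.08,0.16,0],[-0.1,-0.11,0.18,0],[-0.1,-0.14,0.2,0],[-0.1,-0.17,0.2,0],[-0.1,-0.2,0.2,0],[-0.1,-0.2,0.2,0],[-0.1,-0.2,0.2,0],[-0.1,-0.2,0.2,0]]])

```text
t: 16.18
ee_pos: [0.4441, 0.0293, 0.4037]
eef_rot: [0.997, -0.08, 0.0, -0.0]
wrist_force: [0.6, 0.6, 0.9]
width: 0.0853
```

```bash
python3 st.py; python3 - <<'E'
from ov import *
L=[(pan((.609,.219),-9.2),(0,255,0)),(bay((.609,.219),-9.2),(255,255,0)),
(cyl(.551,-.073,.032,.048),(0,0,255)),(cyl(.537,.088,.027,.03),(255,0,255)),(cyl(.555,-.001,.032,.07),(0,255,255))]
c=capture("side");draw(c,L,(130,150,330,300),4,"pics/b2.png")
c=capture("top");draw(c,L,(150,100,350,250),4,"pics/b2t.png")
E
```

```text
t 16.18 j [-0.33  0.23  0.27  1.95 -0.08  0.96 -1.76] p [0.4441 0.0293 0.4037] jawyaw -99.19 tilt 0.03 F [0.6 0.6 0.9] w 0.0853
```

View pics/b2.png

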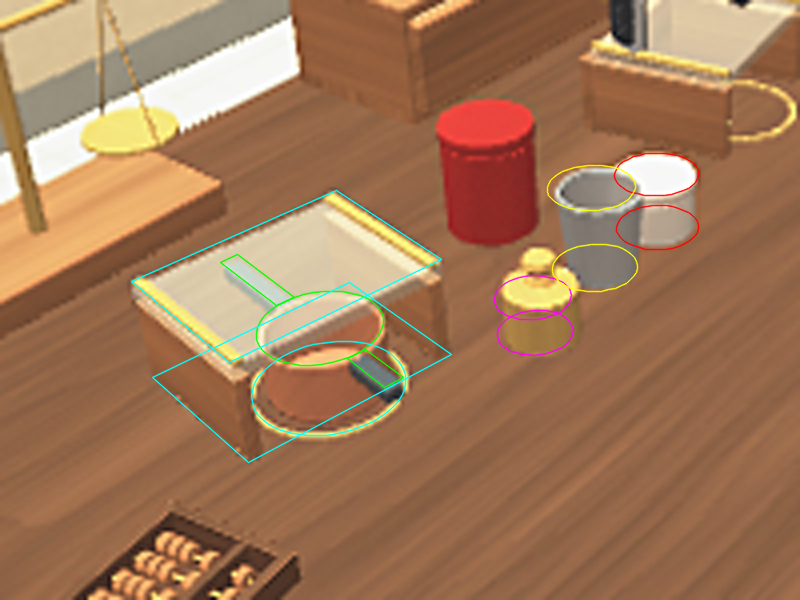

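View pics/b2t.png

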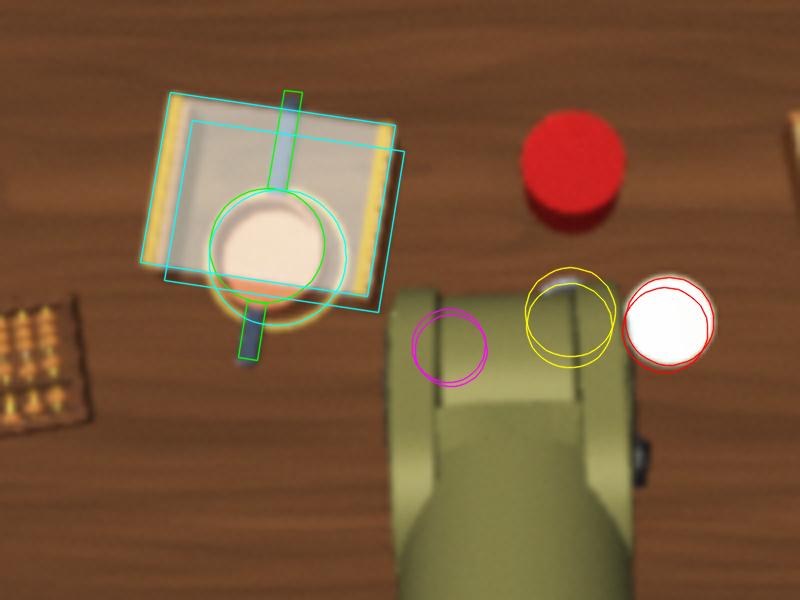

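```bash
python3 -c "
from rig import bot
print(bot.close_job())"; python3 st.py
```

```text
the job is handed in; nothing more can be done
None
the job is handed in; nothing more can be done
```

The small copper saucepan is now in the open-backed bay, on the brass ring with its handle pointing to the far side. I handed the job in at about 16 s; no verdict is reported.

I gripped the long handle, slid the pan out of the closed-backed bay and turned it about 193° clockwise while sliding it round in front of the pots. Then I let go, took hold of the ear and slid it into the other bay before releasing it and backing off.

**Last checks:**
- **Position:** in both camera views the pan lies about 2–3 mm short of the ring's centre, towards the front. The limit is 15 mm.
- **Direction:** the handle is lined up with the bay, within a degree or two by eye.
- **Standing flat:** I kept the tool at a steady height through both slides (within about 1 mm), and the pan stands flat in the pictures.
- **Other things:** the weight, dosing cup, ointment pot, tin and abacus look unmoved in the final pictures. The mortar and the large pan were out of frame there; they looked unmoved when last seen, and the later moves stayed away from them.
- **Robot:** the gripper was open, clear of everything and showing about 1 N. The largest force I saw was about 14 N, read at the end of the push into the bay.

None of the checks failed or disagreed.

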